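Fasten the power supply's cover with the slot key

TASK

Take the slot key from its stand and use its blade to turn both captive screws on the power supply's sloping cover clockwise until each is fully home against its stop. Then hang the key back in its stand by its collar, upright, and let go. Touch the power supply and its screws only with the key, and leave the beaker, bottles and timer where they stand.

Things in the scene. Friction and masses are not known exactly. Their poses are not given: they have to be found in the camera images.
- supply: Grey bench power supply: flat case 150 (x, up the slope) x 206 (y) x 52 mm, fixed to the desk, its top face sloping 28 degrees down towards its front (-x), which is turned to the robot's left front; top edge about 120 mm high. Origin: on the desk under its middle, z up. On the sloping face an aluminium cover with a screw left (+y, the farther one) and right, 124 mm apart, vents between.
- key_stand: Fixed aluminium key stand, origin at the desk, z up: base 80x80x8 mm and a fork 70 mm high whose notch, 18 mm wide, opens to -x and runs from x = -30 to 16 mm. Arms 8 mm thick, 54 mm over both, with 3 mm high lips from x = -25 to -30; post behind x = 28, 4 mm higher than the fork. A key with its blade along the notch (within 25 degrees) lifts straight up out of it and lowers straight in.
- stand_seat (a point): Where the key's axis hangs: middle of the notch at the fork's top face, 70 mm over the desk; z up, notch opens to -x. The key hangs by its collar, blade along the notch (x) within 20 degrees at the start.
- key_grip (a point): Centre of the slot key's handle. Key 124 mm tall, 120 to 195 g; z along the shank from blade to handle, x along the blade's width and the handle's length. Handle: black bar 76 (x) x 18 (y) x 34 (z) mm, gripped across y. Shank 12 mm; collar 40 mm across, 5 mm thick, its underside 52 mm from the blade's end. Same after half a turn about z. Starts upright in the stand.
- key_tip (a point): Middle of the end of the key's blade, 107 mm below the handle's centre, axes as key_grip. Blade 24 mm wide (x) and 5 mm thick (y); its last 4 mm are 22 mm wide and 3 mm thick.
- key: The whole slot key, steel with a black bar handle; origin at the blade's end, axes as key_grip.
- left_slot (a point): Slot of the left screw (facing the supply's front). Steel head 40 mm across, 11 mm out of the cover; slot 8 mm wide, 34 mm long, 8 mm deep, closed at both ends by the rim. Point: middle of the slot's mouth, at the head's top; z out along the screw's axis (28 degrees from vertical), x along the slot.
- right_slot (a point): Slot of the right screw (facing the supply's front). Steel head 40 mm across, 11 mm out of the cover; slot 8 mm wide, 34 mm long, 8 mm deep, closed at both ends by the rim. Point and axes as left_slot.
- screw_left (a joint): Turn of the left screw in rad: 0 undone (slot straight up the slope), growing clockwise seen from outside the cover, to a firm stop at 1.25 (home: slot in line with the two dark marks beside the head). Starts between 0 and 0.35. Stiff (0.06 N m), stays where it is left. The blade has about 0.13 rad of play in the slot either way.
- screw_right (a joint): Turn of the right screw, as for the left one.
- beaker: Bystander: small clear beaker, 62 mm wide and 70 mm tall, loose, origin at its underside's centre.
- reagent_bottle_2: Bystander: small white reagent bottle with screw cap, 50 mm wide and 118 mm tall, loose, origin at its underside's centre.
- reagent_bottle_1: Bystander: large white reagent bottle with screw cap, 62 mm wide and 168 mm tall, loose, origin at its underside's centre.
- bench_timer: Bystander: flat white bench timer, 58x62x20 mm, loose, origin at its underside's centre.
- dropper_bottle_0: Bystander: dropper bottle, 30 mm wide and 91 mm tall, loose, origin at its underside's centre.
Not all that is in view belongs to the job. Leave any brown look-alike of the key_stand alone.

How it is judged:
On the way:
1. both screws are home while the key is out of its stand (value of joint each of screw_left, screw_right above 1.15 rad and distance between key_grip and stand_seat above 0.1 m), for 0.2 s.
At the end, for the whole second after the job is handed in: Both screws within 0.10 rad of their stop (joint above 1.15), and the key hanging upright (within 7 degrees) and at rest in its stand: collar on the fork (blade end 48 to 55 mm below the fork's top), within 14 mm of the notch's middle (value of joint each of screw_left, screw_right above 1.15 rad and z of key_tip in the frame of stand_seat between -0.055 and -0.048 m and horizontal distance between key_tip and stand_seat below 0.014 m and angle between key_grip's own z axis and vertical below 0.12 rad and linear speed of key below 0.02 m/s); the robot touches nothing.
It fails at once if the fingers or the arm touch the power supply or its screws (only the key may) (contact force between any of the fingers, the arm and supply above 1 N).
It fails at once if a bystander is moved by more than 30 mm (distance of any of beaker, reagent_bottle_2, reagent_bottle_1, bench_timer, dropper_bottle_0 from where it was at the start of the episode above 0.03 m).
It also fails if it takes over 72 s, if anything falls off the work surface, if the arm or the gripper's body presses on something with over 40 N, if the wrist force passes 120 N, or if a joint passes its speed limit or range.

ROBOT

A 6-joint arm with a two-finger parallel gripper is mounted at the origin on a cart in front of the work surface, level with it; the furniture and walls round the work are solid. World frame = base frame: x ahead of the robot, y to its left, z up, the work surface at z = 0. Lengths are in m, angles in rad, forces in N, time in s.
With the tool pointing down it reaches from about 0.35 to 0.975 m from the base axis. Payload 4.9 kg.
Tool frame: the origin (TCP) lies midway between the tips of the shut fingers; the grasp point (between the pads) lies 19 mm behind it; z points along the fingers, y is the line along which they close (so a half turn about z gives the same grasp; the last joint's range is limited). The gripper opens to 85 mm and grips with 20 to 120 N. Pads are 22 mm wide; open, the fingers measure 114 mm over their backs; the gripper's body (76 mm by 85 mm) begins 54 mm behind the grasp point. The pads swing forward as they close: fully open they stand 13 mm farther back than shut.
Start: joints at [-0.119, 0.053, 1.613, -0, 1.476, -0.119], TCP at [0.625, 0, 0.231] pointing down, gripper open.
Joint ranges: [-3.01, 3.01], [-1.01, 2.22], [0.06, 2.58], [-1.02, 4.17], [0.09, 2.62], [-3.14, 3.14]. Speed limits (rad/s): [2.57, 2.57, 3.14, 3.14, 3.14, 3.14].

INTERFACE

Orientations are given as a unit quaternion [w, x, y, z].
In Python, from plant import * gives the robot as it stands.
- The arm moves only by the tool jog_arm, never from a script. Its argument "targets" is a list of rows, each a list of 3 entries, a list of its own where there are three numbers: the shift along the tool's x, y, z in units of 25 mm (1.0 is 25 mm), then the turn, a rotation vector about the tool's x, y, z in units of 8 degrees (1.0 is 8 degrees), then the opening in per cent of the stroke, from 0 (shut) to 100 (fully open). A call has 1 to 8 rows; each row is the pose to reach, as a shift and turn from the pose commanded when the call began, along the tool's axes at that moment; what a row does not reach only later rows make up. A row lasts 1/8 s, in which the tool goes at most 62.5 mm and 10.7 degrees, less where a joint would pass 70% of its speed; a pose out of reach is approached as far as the arm can. A call with a gripper value outside its range is refused whole. The fingers move at their own pace and stop on an object; the grip force is fixed at half the most. Time passes only in rows, so rows that repeat a pose let the fingers close. It gives the time, the measured TCP pose, the force, the opening and the grip force at its end, in the units of the state.
- state(): the state, without advancing time (a new reading comes with each control period).
- grab_frame(name): name is "scene" or "side" or "wrist"; returns (picture, depth): 400x640x3 uint8, red, green, blue; 400x640 float32, m along the optical axis (not along the pixel's ray), 0 where there is no reading.
- camera_params(name): a dict with "fovy" (degrees; the focal length in pixels is half the picture's height over the tangent of half this angle, whatever the lens; pixels are square), "cx", "cy" (the principal point, pixels), "dist" ([k1, k2, p1, p2, k3] as OpenCV has them; the pictures are not rectified), "rvec" (rotation vector, rad) and "tvec" (3), from world to camera coordinates, as OpenCV has them; the wrist camera has in their place "hand_eye" (4x4, takes a point from camera to tool coordinates, whose origin is the TCP and whose axes are the flange's). Camera axes: x right, y down, z forward; pixel columns grow to the right and rows downward; lengths in m; the calibration is good to about 2 mm. A picture is of the moment at which its call begins: read the wrist's pose just before it. camera_params takes no time and is no camera call.
- job_done(): hands the job in; it is judged then, once.
The state is a dict: "time": time; "joint_pos": joint angles; "joint_vel": joint speeds; "joint_efforts": joint torques, N m; "tool_pos": TCP position; "tool_rot": TCP orientation; "contact_force": force on the tool from outside, world axes, zero at the start; "ft_torque": the same for the moment, N m; "gripper_width": opening from 0.0 (shut) to 1.0 (fully open); "grasp_force": force on a finger pad.
Only numpy, scipy, OpenCV 4.12 (cv2) and the standard library are available. Lean on these libraries where they do the work, as an engineer would, in place of code of your own. Each camera call takes 0.05 s, during which the arm holds its last target. There are 200 camera calls.

## Working session

There is one attempt and no reset: what is moved stays moved. The work goes in short steps, Python scripts to look and compute and a tool call to move; the robot and the scene stay as the last step left them, time stands still between calls to the robot, and variables do not carry over. Pictures are saved under pics/ and viewed, at most 10 in all, crops included, and the job is handed in when it is done.

Besides the shell and the picture viewer there is one more tool, called after "Emit:" by a JSON object that holds its "method" and its "body", one argument or row to a line. jog_arm: Moves the arm, as the interface text tells. Its arguments: {"type":"object","properties":{"targets":{"type":"array"}},"required":["targets"]}

```bash
mkdir -p pics; ls
cat > h.py <<'E'
from plant import *
import numpy as np, cv2
from scipy.spatial.transform import Rotation as R
def toolT():
    s=state(); T=np.eye(4); q=s["tool_rot"]; T[:3,:3]=R.from_quat([q[1],q[2],q[3],q[0]]).as_matrix(); T[:3,3]=s["tool_pos"]; return T
def grab(n,f=None):
    T=toolT(); im,d=grab_frame(n); p=camera_params(n)
    if "hand_eye" in p: C=T@np.array(p["hand_eye"])
    else:
        C=np.eye(4); r=cv2.Rodrigues(np.array(p["rvec"],float))[0]; C[:3,:3]=r.T; C[:3,3]=-r.T@np.array(p["tvec"],float)
    fl=200/np.tan(np.radians(p["fovy"])/2); K=np.array([[fl,0,p["cx"]],[0,fl,p["cy"]],[0,0,1]])
    D=np.array(p["dist"],float)
    if f: cv2.imwrite("pics/"+f+".png",im[...,::-1]); np.savez("pics/"+f+".npz",im=im,d=d,C=C,K=K,D=D,T=T)
    return im,d,C,K,D
def cloud(d,C,K,D):
    v,u=np.mgrid[:400,:640]; uv=np.stack([u,v],-1).reshape(-1,1,2).astype(np.float64)
    n=cv2.undistortPoints(uv,K,D).reshape(400,640,2)
    P=np.dstack([n*d[...,None],d])
    W=P@C[:3,:3].T+C[:3,3]; W[d==0]=np.nan; return W
def proj(P,C,K,D):
    r=C[:3,:3].T; return cv2.projectPoints(np.array(P,float).reshape(-1,3),cv2.Rodrigues(r)[0],-r@C[:3,3],K,D)[0].reshape(-1,2)
E
python3 - <<'E'
from h import *
for n in("scene","side"):
    grab(n,n+"0")
a=cv2.imread("pics/scene0.png");b=cv2.imread("pics/side0.png")
print(state(),camera_params("scene"),camera_params("wrist"))
E
```

```text
pics
{'time': 0.1, 'joint_pos': array([-1.19016466e-01,  5.32831771e-02,  1.61415370e+00, -2.89399602e-06,
        1.47598937e+00, -1.19020627e-01]), 'joint_vel': array([-0.00043919, -0.00010339, -0.00337215, -0.00100597, -0.00115671,
        0.00033005]), 'joint_efforts': array([ 6.14647306e-04, -3.94903493e+01, -3.71363103e+01, -4.52310599e-05,
        3.99340541e-03, -4.17574097e-05]), 'tool_pos': array([6.24440792e-01, 5.61848030e-05, 2.30192489e-01]), 'tool_rot': array([-7.19772397e-04,  7.07104915e-01,  7.07108053e-01, -5.67845726e-04]), 'contact_force': array([ 0.16801023, -0.48762519,  0.43790824]), 'ft_torque': array([ 1.49274514e-02, -2.92848447e-03,  9.55422684e-05]), 'grasp_force': 0.0, 'gripper_width': 1.0035724919491646} {'fovy': 56.80782515260847, 'cx': 325.80018113154483, 'cy': 199.18184388946514, 'dist': array([0.01007249, 0.        , 0.        , 0.        , 0.        ]), 'rvec': array([ 0.61724075, -2.54494754,  1.292432  ]), 'tvec': array([0.53636  , 0.2096613, 0.7454564])} {'fovy': 66.50558186959029, 'cx': 315.71870373638336, 'cy': 200.64958575605522, 'dist': array([-0.01688781,  0.        ,  0.        ,  0.        ,  0.        ]), 'hand_eye': array([[ 6.34991910e-05, -9.64005398e-01, -2.65882658e-01,
         6.68249413e-02],
       [ 9.99999994e-01,  8.49000818e-05, -6.89964010e-05,
        -1.91340864e-03],
       [ 8.90863625e-05, -2.65882652e-01,  9.64005398e-01,
        -1.41447306e-01],
       [ 0.00000000e+00,  0.00000000e+00,  0.00000000e+00,
         1.00000000e+00]])}
```

View pics/scene0.png

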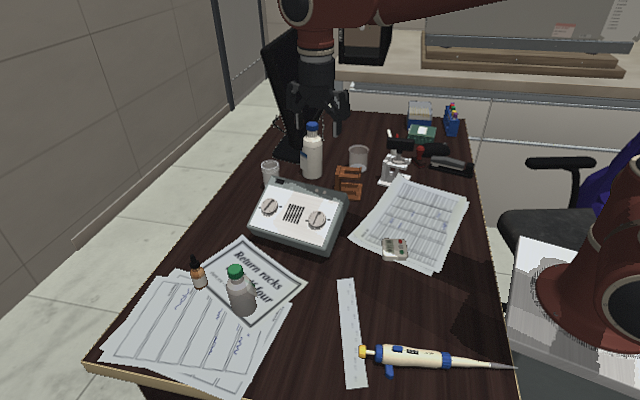

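View pics/side0.png

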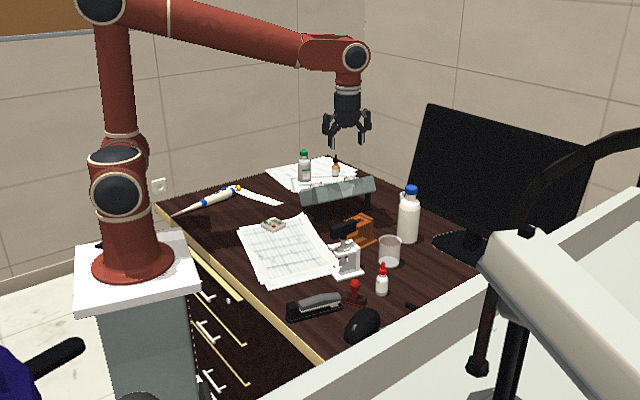

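The scene view shows the supply with its screws at about (269,207) and (316,219). The aluminium stand holding the black-handled key is at (393,168). At (348,182) there is a brown fork with no key, the look-alike. The silver one fits the description, and I'll confirm it in a crop and measure it.

Run:
```python
from h import *
z=np.load("pics/scene0.npz"); W=cloud(z["d"],z["C"],z["K"],z["D"])
for n,(u,v) in dict(sA=(269,207),sB=(316,219),handle=(400,142),stand=(393,168),brown=(348,182),beaker=(358,150),bot1=(312,150),bot2=(240,285),timer=(395,248),drop=(197,270),topc=(293,213),desk=(350,230)).items(): print(n,u,v,W[v,u].round(3))
z2=np.load("pics/side0.npz"); W2=cloud(z2["d"],z2["C"],z2["K"],z2["D"])
for n,(u,v) in dict(handle=(342,229),stand=(347,260)).items(): print(n,W2[v,u].round(3))
im=z["im"][...,::-1]
a=cv2.resize(im[120:260,230:440],None,fx=3.7,fy=3.7,interpolation=cv2.INTER_CUBIC)
cv2.imwrite("pics/crop1.png",a)
# plane fit of cover
m=np.zeros((400,640),bool); m[195:240,255:345]=1
P=W[m]; P=P[np.isfinite(P).all(1)&(P[:,2]>.04)]
rng=np.random.default_rng(0);best=0
for i in range(500):
    a=P[rng.choice(len(P),3,0)];n=np.cross(a[1]-a[0],a[2]-a[0]);n/=np.linalg.norm(n)+1e-12
    k=abs((P-a[0])@n)<.0025
    if k.sum()>best: best=k.sum();B=k
Q=P[B];c=Q.mean(0);n=np.linalg.svd(Q-c)[2][2];n*=np.sign(n[2])
print("plane",n.round(3),c.round(3),np.degrees(np.arccos(n[2])),best,len(P), "downslope yaw",np.degrees(np.arctan2(n[1],n[0])))
```

```text
sA 269 207 [0.69  0.122 0.088]
sB 316 219 [0.573 0.107 0.084]
handle 400 142 [ 0.497 -0.241  0.135]
stand 393 168 [ 0.531 -0.321 -0.002]
brown 348 182 [ 0.625 -0.185 -0.003]
beaker 358 150 [ 0.641 -0.291  0.05 ]
bot1 312 150 [ 0.728 -0.152  0.097]
bot2 240 285 [0.605 0.34  0.086]
timer 395 248 [0.401 0.045 0.017]
drop 197 270 [0.73  0.327 0.052]
topc 293 213 [0.633 0.109 0.082]
desk 350 230 [0.527 0.017 0.001]
handle [ 0.491 -0.263  0.13 ]
stand [ 0.529 -0.219  0.004]
plane [-0.037  0.466  0.884] [0.618 0.11  0.08 ] 27.857302121564697 2642 3749 downslope yaw 94.58441216017683
```

View pics/crop1.png

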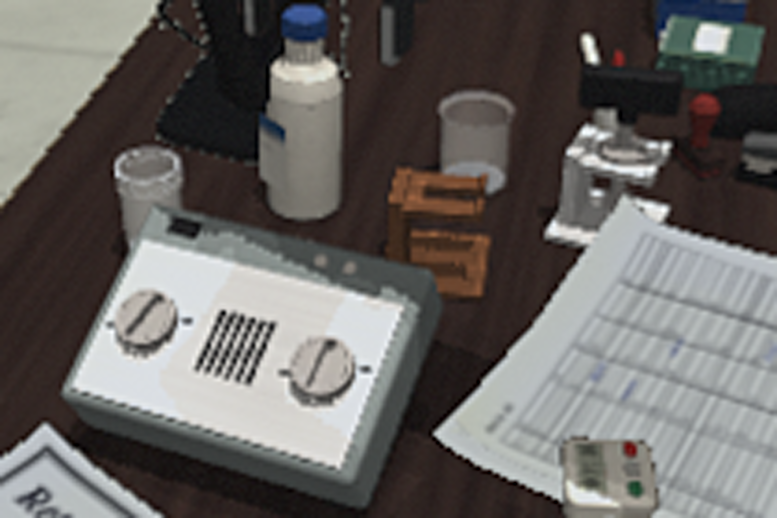

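The crop confirms it: the silver stand at scene pixel (393,168) holds the black-handled key. The brown fork at (348,182) is empty and is the look-alike. The left screw is the far one (x=0.69). The slope plane fits 27.9°, as given. I'll move above the key and look from close by.

Emit:
{"method": "jog_arm", "body": {
  "targets": [
    [[-10,-5.2,-1.6],[0,0,0],100],
    [[-10,-5.2,-1.6],[0,0,0],100],
    [[-10,-5.2,-1.6],[0,0,0],100],
    [[-10,-5.2,-1.6],[0,0,0],100],
    [[-10,-5.2,-1.6],[0,0,0],100],
    [[-10,-5.2,-1.6],[0,0,0],100],
    [[-10,-5.2,-1.6],[0,0,0],100]
  ]
}}

```text
time: 0.98
tool_pos: [0.495, -0.2494, 0.2707]
tool_rot: [-0.001, 0.707, 0.707, 0.0]
contact_force: [0.8, 0.5, -0.6]
gripper_width: 1.0
grasp_force: 0.0
```

Run:
```python
from h import *
im,d,C,K,D=grab("wrist","w1"); W=cloud(d,C,K,D)
def fit(m,n):
    # largest component
    k,l,st,_=cv2.connectedComponentsWithStats(m.astype(np.uint8)); i=1+st[1:,4].argmax(); m=l==i
    P=W[m]; r=cv2.minAreaRect((P[:,:2]*1000).astype(np.float32)); c=P.mean(0)
    e=np.linalg.svd((P-c)[:,:2],full_matrices=False)[2][0]
    print(n,m.sum(),"rect",r,"mean",c.round(4),"yaw",np.degrees(np.arctan2(e[1],e[0])).round(1))
r=np.hypot(W[...,0]-.494,W[...,1]+.252)<.09
g=im.max(2)
fit(r&(W[...,2]>.134)&(W[...,2]<.15),"handletop")
fit(r&(W[...,2]>.064)&(W[...,2]<.0715),"fork")
fit(r&(W[...,2]>.0718)&(W[...,2]<.083),"collar/post")
print(toolT().round(4))
```

```text
handletop 1525 rect ((498.0021667480469, -251.1697540283203), (75.8453140258789, 18.202407836914062), 14.934362411499023) mean [ 0.4982 -0.25    0.1398] yaw -165.0
fork 672 rect ((500.0699768066406, -234.0616912841797), (22.707063674926758, 67.65846252441406), 89.78330993652344) mean [ 0.4988 -0.2308  0.0688] yaw -0.2
collar/post 419 rect ((495.0731506347656, -240.95098876953125), (38.59062576293945, 18.34278106689453), 15.256104469299316) mean [ 0.4956 -0.242   0.074 ] yaw 14.4
[[-1.100e-03  1.000e+00 -7.000e-04  4.952e-01]
 [ 1.000e+00  1.100e-03  9.000e-04 -2.490e-01]
 [ 9.000e-04 -7.000e-04 -1.000e+00  2.706e-01]
 [ 0.000e+00  0.000e+00  0.000e+00  1.000e+00]]
```

View pics/w1.png

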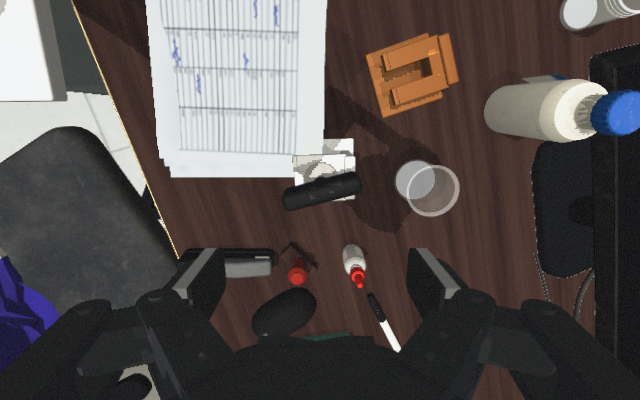

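The wrist view shows the handle at (322,190) over the silver stand at (325,165). It measures 76 x 18 mm, which fits, with centre (0.498, -0.251) and yaw 15°. I'll turn by +75° and descend.

Emit:
{"method": "jog_arm", "body": {
  "targets": [
    [[-0.08,0.11,2],[0,0,9.4],100],
    [[-0.08,0.11,4],[0,0,9.4],100],
    [[-0.08,0.11,4],[0,0,9.4],100],
    [[-0.08,0.11,4],[0,0,9.4],100],
    [[-0.08,0.11,4],[0,0,9.4],100],
    [[-0.08,0.11,4],[0,0,9.4],100],
    [[-0.08,0.11,4],[0,0,9.4],100],
    [[-0.08,0.11,4],[0,0,9.4],100]
  ]
}}

```text
time: 2.02
tool_pos: [0.4982, -0.2507, 0.1709]
tool_rot: [-0.0, 0.991, 0.131, -0.0]
contact_force: [0.6, 0.5, 0.1]
gripper_width: 1.003
grasp_force: 0.0
```

Run:
```python
from h import *
im,d,C,K,D=grab("wrist","w2"); W=cloud(d,C,K,D)
T=toolT()
def fit(m,n):
    k,l,st,_=cv2.connectedComponentsWithStats(m.astype(np.uint8)); i=1+st[1:,4].argmax(); m=l==i
    P=W[m]; r=cv2.minAreaRect((P[:,:2]*1000).astype(np.float32)); c=P.mean(0)
    print(n,m.sum(),"rect",np.round(r[0],1),np.round(r[1],1),r[2],"z",np.median(P[:,2]).round(4))
r=np.hypot(W[...,0]-.494,W[...,1]+.252)<.09
fit(r&(W[...,2]>.134)&(W[...,2]<.15),"handletop")
fit(r&(W[...,2]>.064)&(W[...,2]<.0715),"fork")
fit(r&(W[...,2]>.005)&(W[...,2]<.011),"base")
print(T.round(4)); print(state()["joint_pos"].round(2))
```

```text
handletop 3375 rect [ 499.1 -251.2] [74.5 18. ] 15.088555335998535 z 0.1403
fork 944 rect [ 498.2 -232.1] [56.7 17.9] 1.9638851881027222 z 0.0689
base 1561 rect [ 449.3 -201.3] [99.4 37.6] 33.336971282958984 z 0.0081
[[ 9.656e-01  2.602e-01 -5.000e-04  4.981e-01]
 [ 2.602e-01 -9.656e-01  5.000e-04 -2.509e-01]
 [-3.000e-04 -6.000e-04 -1.000e+00  1.709e-01]
 [ 0.000e+00  0.000e+00  0.000e+00  1.000e+00]]
[-0.6  -0.06  1.83  0.    1.37  0.71]
```

Emit:
{"method": "jog_arm", "body": {
  "targets": [
    [[0.03,0,1.5],[0,0,0],100],
    [[0.03,0,2.55],[0,0,0],100],
    [[0.03,0,2.55],[0,0,0],0],
    [[0.03,0,2.55],[0,0,0],0],
    [[0.03,0,2.55],[0,0,0],0],
    [[0.03,0,2.55],[0,0,0],0],
    [[0.03,0,2.55],[0,0,0],0],
    [[0.03,0,2.55],[0,0,0],0]
  ]
}}

```text
time: 3.08
tool_pos: [0.4993, -0.2523, 0.1091]
tool_rot: [0.001, 0.992, 0.129, 0.001]
contact_force: [-0.8, 0.6, 5.7]
gripper_width: 0.201
grasp_force: 59.5
```

Emit:
{"method": "jog_arm", "body": {
  "targets": [
    [[0,0,-1.5],[0,0,0],0],
    [[0,0,-3],[0,0,0],0],
    [[0,0,-5],[0,0,0],0],
    [[0,0,-6.8],[0,0,0],0],
    [[0,0,-6.8],[0,0,0],0]
  ]
}}

```text
time: 3.7
tool_pos: [0.5, -0.2529, 0.2822]
tool_rot: [0.003, 0.992, 0.129, 0.003]
contact_force: [0.1, 0.2, -1.5]
gripper_width: 0.202
grasp_force: 59.0
```

```bash
cat >> h.py <<'E'
N=np.array([-.037,.466,.884]);N/=np.linalg.norm(N)
def frame(yaw,n):  # tool z=-n, tool x along horizontal yaw projected
    z=-n; x=np.array([np.cos(yaw),np.sin(yaw),0]); x=x-x@z*z; x/=np.linalg.norm(x); return np.c_[x,np.cross(z,x),z]
def jog(p,Rt,T=None):
    T=toolT() if T is None else T
    r=R.from_matrix(T[:3,:3].T@Rt).as_rotvec()
    return (T[:3,:3].T@(p-T[:3,3])/.025).round(2), (np.degrees(r)/8).round(2)
E
python3 - <<'E'
from h import *
T=toolT();print(T.round(4), state()["joint_pos"].round(2))
print(jog(np.array([.625,.185,.2195]),frame(np.radians(94.6),N)))
E
```

```text
[[ 0.9668  0.2554  0.0067  0.5   ]
 [ 0.2555 -0.9668 -0.0047 -0.2529]
 [ 0.0053  0.0063 -1.      0.2822]
 [ 0.      0.      0.      1.    ]] [-0.6  -0.13  1.71 -0.    1.56  0.71]
(array([  9.3 , -15.68,   2.46]), array([-2.36, -2.9 , -9.78]))
```

Emit:
{"method": "jog_arm", "body": {
  "targets": [
    [[9.3,-15.7,0],[-2.36,-2.9,-9.78],0],
    [[9.3,-15.7,0],[-2.36,-2.9,-9.78],0],
    [[9.3,-15.7,0],[-2.36,-2.9,-9.78],0],
    [[9.3,-15.7,0],[-2.36,-2.9,-9.78],0],
    [[9.3,-15.7,0],[-2.36,-2.9,-9.78],0],
    [[9.3,-15.7,0],[-2.36,-2.9,-9.78],0],
    [[9.3,-15.7,0],[-2.36,-2.9,-9.78],0],
    [[9.3,-15.7,1.2],[-2.36,-2.9,-9.78],0]
  ]
}}

```text
time: 4.7
tool_pos: [0.6238, 0.1912, 0.2469]
tool_rot: [0.174, 0.655, 0.717, -0.163]
contact_force: [0.2, -0.5, -1.7]
gripper_width: 0.199
grasp_force: 59.1
```

Run:
```python
from h import *
T=toolT();print(T.round(4), state()["joint_pos"].round(2))
print(jog(np.array([.625,.185,.2195]),frame(np.radians(94.6),N)))
```

```text
[[-0.0822  0.996   0.0361  0.6238]
 [ 0.8825  0.0896 -0.4616  0.1912]
 [-0.463  -0.006  -0.8863  0.2469]
 [ 0.      0.      0.      1.    ]] [ 0.37  0.22  1.46 -0.46  1.61  0.3 ]
(array([0.29, 0.03, 1.09]), array([-0.  , -0.04,  0.08]))
```

Emit:
{"method": "jog_arm", "body": {
  "targets": [
    [[0.3,0,1.0],[0,0,0.1],0],
    [[0.3,0,1.0],[0,0,0.1],0],
    [[0.3,0,1.0],[0,0,0.1],0]
  ]
}}

```text
time: 5.08
tool_pos: [0.6232, 0.1817, 0.2217]
tool_rot: [0.174, 0.663, 0.71, -0.163]
contact_force: [-0.1, -1.1, -1.0]
gripper_width: 0.202
grasp_force: 59.1
```

Run:
```python
from h import *
im,d,C,K,D=grab("wrist","w3"); W=cloud(d,C,K,D)
print(toolT().round(4))
# rectified view of head-top plane: fit cover plane
P=W.reshape(-1,3); ok=np.isfinite(P).all(1)&(abs(P[:,0]-.63)<.11)&(abs(P[:,1]-.11)<.08)&(P[:,2]>.03)&(P[:,2]<.13); P=P[ok]
rng=np.random.default_rng(0);best=0
for i in range(500):
    a=P[rng.choice(len(P),3,0)];n=np.cross(a[1]-a[0],a[2]-a[0]);n/=np.linalg.norm(n)+1e-12
    k=abs((P-a[0])@n)<.0015
    if k.sum()>best: best=k.sum();B=k
Q=P[B];c=Q.mean(0);n=np.linalg.svd(Q-c,full_matrices=False)[2][2];n*=np.sign(n[2])
print("plane",n.round(4),c.round(4),np.degrees(np.arccos(n[2])),best,len(P),"yaw",np.degrees(np.arctan2(n[1],n[0])))
# ortho view at head top (11 mm above cover): 4 px/mm, u along xdir (supply -y?), v downslope
dn=np.array([n[0],n[1],0]);dn/=np.linalg.norm(dn);dn-=dn@n*n;dn/=np.linalg.norm(dn); e=np.cross(dn,n) # e x dn = n? 
print("e",e.round(3),"dn",dn.round(3))
o=np.array([.631,.115,.086]); o=o-((o-c)@n-.011)*n
us=np.arange(-90,90,.25)/1000; vs=np.arange(-45,45,.25)/1000
G=o+us[None,:,None]*e+vs[:,None,None]*dn
uv=proj(G.reshape(-1,3),C,K,D).astype(np.float32).reshape(len(vs),len(us),2)
o2=cv2.remap(im,uv[...,0],uv[...,1],cv2.INTER_CUBIC)
cv2.imwrite("pics/ortho.png",o2[...,::-1]); np.savez("pics/ortho.npz",o=o,e=e,dn=dn,n=n,c=c)
a=cv2.resize(im,(640,400))[...,::-1]
can=np.zeros((600,720,3),np.uint8); can[:360]=o2[...,::-1]; can[360:,:384]=cv2.resize(a,(384,240)); cv2.imwrite("pics/both.png",can)
```

```text
[[-0.0592  0.9977  0.0322  0.6237]
 [ 0.8845  0.0674 -0.4617  0.1818]
 [-0.4628  0.0012 -0.8865  0.2229]
 [ 0.      0.      0.      1.    ]]
plane [-0.0299  0.4608  0.887 ] [0.6317 0.1126 0.0779] 27.499954413183357 14722 22466 yaw 93.7111792413192
e [0.998 0.065 0.   ] dn [-0.057  0.885 -0.462]
```

View pics/both.png

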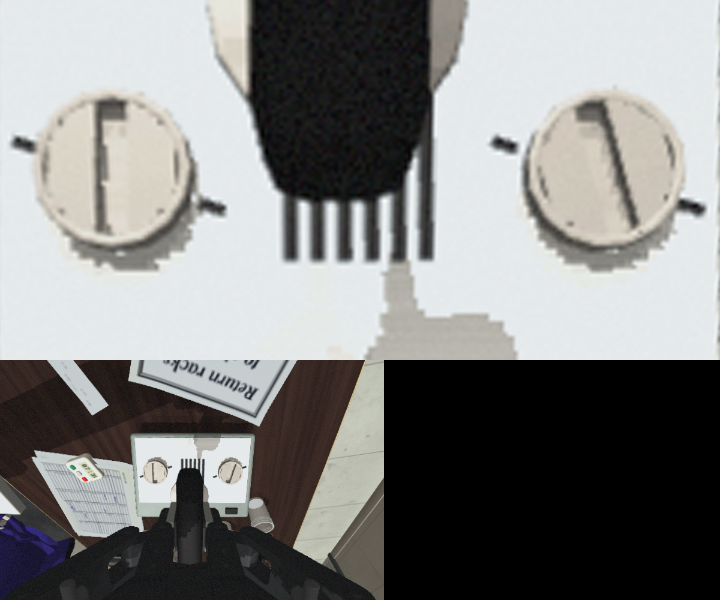

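The top of the composite is an ortho view, mirrored, at 4 px/mm. The right screw is centred at (112,168) with its slot at about 0.0 rad. The left screw is at (605,168) with its slot at about 0.24 rad. The spacing is 123 mm, which fits. The home marks lie at 18° to the horizontal, which agrees with 1.25 rad. Next I'll check the lateral bias between camera and grip on the held handle, then work out the move.

```bash
cat >> h.py <<'E'
def screws():
    z=np.load("pics/ortho.npz"); o,e,dn,n=[z[k] for k in("o","e","dn","n")]
    return o+(112.5-360)*.00025*e-.003*dn, o+(605-360)*.00025*e-.003*dn, e,dn,n
def slotframe(s,dlean=0):
    _,_,e,dn,n=screws(); x=np.cos(s)*dn+np.sin(s)*e   # clockwise from outside
    # check sense: rotation of dn by -s about n
    x=R.from_rotvec(-s*n).apply(dn); z=-n; return np.c_[x,np.cross(z,x),z]
E
python3 - <<'E'
from h import *
z=np.load("pics/w3.npz"); W=cloud(z["d"],z["C"],z["K"],z["D"]); T=z["T"]
L=(W-T[:3,3])@T[:3,:3]
# handle top strip free of fingers: x in 15..38, z about -33
for x0,x1 in((14,22),(22,30),(30,37)):
    m=(L[...,0]>x0/1e3)&(L[...,0]<x1/1e3)&(L[...,2]>-.05)&(L[...,2]<.02)&(abs(L[...,1])<.02)&(z["im"].max(2)<70)
    P=L[m]; t=P[P[:,2]<np.percentile(P[:,2],30)+.004]
    print(m.sum(),"y",np.percentile(t[:,1],[1,99]).round(4),"ztop",np.percentile(t[:,2],[5,50]).round(4))
print("xend",np.nanmax(np.where((abs(L[...,1])<.008)&(L[...,2]<.02)&(L[...,2]>-.05),L[...,0],np.nan)))
r,l,e,dn,n=screws(); print("right",r.round(4),"left",l.round(4), np.linalg.norm(l-r))
for p,s in((r,0.02),(l,.24)):
    for h in(.03,.006,-.006): print(s,h,jog(p+(.091+h)*n,slotframe(s)))
E
```

```text
856 y [-0.0172  0.0139] ztop [-0.0328 -0.0314]
849 y [-0.0101  0.0064] ztop [-0.0325 -0.0313]
825 y [-0.0104  0.0063] ztop [-0.0323 -0.031 ]
xend 0.039958893562422916
right [0.5693 0.1096 0.0898] left [0.6922 0.1176 0.0898] 0.12312500000000001
0.02 0.03 (array([ 0.03, -2.36,  1.14]), array([0.02, 0.01, 0.16]))
0.02 0.006 (array([ 0.03, -2.36,  2.1 ]), array([0.02, 0.01, 0.16]))
0.02 -0.006 (array([ 0.03, -2.36,  2.58]), array([0.02, 0.01, 0.16]))
0.24 0.03 (array([0.02, 2.57, 1.15]), array([0.02, 0.01, 1.73]))
0.24 0.006 (array([0.02, 2.57, 2.11]), array([0.02, 0.01, 1.73]))
0.24 -0.006 (array([0.03, 2.56, 2.59]), array([0.02, 0.01, 1.73]))
```

The handle appears at -1.95 mm along tool y, so I add +0.08 units in y. Going over the right screw.

Emit:
{"method": "jog_arm", "body": {
  "targets": [
    [[0,-1.2,0],[0,0,0.16],0],
    [[0,-2.28,0.6],[0,0,0.16],0],
    [[0,-2.28,1.5],[0,0,0.16],0],
    [[0,-2.28,1.9],[0,0,0.16],0],
    [[0,-2.28,1.9],[0,0,0.16],0],
    [[0,-2.28,1.9],[0,0,0.16],0]
  ]
}}

```text
time: 5.88
tool_pos: [0.5687, 0.1564, 0.1805]
tool_rot: [0.176, 0.671, 0.702, -0.16]
contact_force: [0.1, 0.3, -2.6]
gripper_width: 0.202
grasp_force: 59.4
```

```bash
cat > chk.py <<'E'
from h import *
import sys
i=int(sys.argv[1]); s=float(sys.argv[2])
T=toolT(); t=screws(); p=t[i]+T[:3,:3]@[0,.0019,0]
print("tip rel slot (tool mm)",((T[:3,3]-p)@T[:3,:3]*1000+[0,0,91]).round(1),"rot to slot",jog(p,slotframe(s),T)[1])
st=state(); print("F tool",(T[:3,:3].T@st["contact_force"]).round(1),"M",(T[:3,:3].T@st["ft_torque"]).round(2),st["joint_pos"].round(2),st["time"])
E
python3 chk.py 0 0.02
```

```text
tip rel slot (tool mm) [ -0.5   0.8 -11.1] rot to slot [ 0.02  0.01 -0.  ]
F tool [1.5 0.1 2.2] M [-0.04  0.37 -0.04] [ 0.35  0.12  1.68 -0.46  1.49  0.38] 5.875
```

Emit:
{"method": "jog_arm", "body": {
  "targets": [
    [[0,-0.03,0.3],[0,0,0],0],
    [[0,-0.03,0.45],[0,0,0],0],
    [[0,-0.03,0.55],[0,0,0],0],
    [[0,-0.03,0.65],[0,0,0],0],
    [[0,-0.03,0.65],[0,0,0],0]
  ]
}}

```text
time: 6.5
tool_pos: [0.5675, 0.1487, 0.1652]
tool_rot: [0.176, 0.671, 0.702, -0.161]
contact_force: [-0.1, 0.0, -1.8]
gripper_width: 0.2
grasp_force: 59.4
```

```bash
python3 chk.py 0 0.02
```

```text
tip rel slot (tool mm) [-0.2 -1.1  6. ] rot to slot [0.01 0.01 0.  ]
F tool [ 0.9 -0.1  1.6] M [-0.01  0.31  0.05] [ 0.34  0.13  1.7  -0.46  1.47  0.38] 6.5
```

The blade went about 6 mm below the mouth with no force, so it is in the slot. I'll turn it clockwise.

Emit:
{"method": "jog_arm", "body": {
  "targets": [
    [[0,0.02,0],[0,0,1.2],0],
    [[0,0.02,0],[0,0,2.4],0],
    [[0,0.02,0],[0,0,3.6],0],
    [[0,0.02,0],[0,0,4.8],0],
    [[0,0.02,0],[0,0,6],0],
    [[0,0.02,0],[0,0,7.2],0],
    [[0,0.02,0],[0,0,8.4],0],
    [[0,0.02,0],[0,0,8.8],0]
  ]
}}

```text
time: 7.5
tool_pos: [0.5684, 0.1485, 0.1657]
tool_rot: [0.237, 0.953, 0.186, -0.029]
contact_force: [0.3, -1.0, -2.5]
gripper_width: 0.206
grasp_force: 59.3
```

```bash
python3 chk.py 0 1.25
```

```text
tip rel slot (tool mm) [ 1.4 -0.6  5.7] rot to slot [ 0.02 -0.01 -0.  ]
F tool [ 0.3 -0.1  2.7] M [ 0.1   0.17 -0.09] [ 0.34  0.13  1.7  -0.47  1.47  1.61] 7.5
```

Emit:
{"method": "jog_arm", "body": {
  "targets": [
    [[0,0,0],[0,0,0.5],0],
    [[0,0,0],[0,0,1],0],
    [[0,0,0],[0,0,1.3],0],
    [[0,0,0],[0,0,1.3],0]
  ]
}}

```text
time: 8.0
tool_pos: [0.5684, 0.1485, 0.1657]
tool_rot: [0.239, 0.966, 0.1, -0.008]
contact_force: [0.4, -1.3, -0.9]
gripper_width: 0.203
grasp_force: 59.4
```

```bash
python3 chk.py 0 1.25
```

```text
tip rel slot (tool mm) [ 1.6 -0.9  5.7] rot to slot [ 0.02 -0.01 -1.28]
F tool [0.2 0.8 1.4] M [-0.08  0.16 -0.14] [ 0.34  0.13  1.7  -0.47  1.47  1.79] 8.0
```

Emit:
{"method": "jog_arm", "body": {
  "targets": [
    [[0,0,0],[0,0,0.4],0],
    [[0,0,0],[0,0,0.8],0],
    [[0,0,0],[0,0,0.8],0]
  ]
}}

```text
time: 8.38
tool_pos: [0.5681, 0.1486, 0.1656]
tool_rot: [0.239, 0.97, 0.047, 0.005]
contact_force: [0.2, -2.2, -1.2]
gripper_width: 0.2
grasp_force: 59.6
```

```bash
python3 chk.py 0 1.25
```

```text
tip rel slot (tool mm) [ 1.4 -1.2  5.7] rot to slot [ 0.02 -0.01 -2.07]
F tool [0.  1.4 2.1] M [-0.19  0.   -0.6 ] [ 0.34  0.13  1.7  -0.47  1.47  1.9 ] 8.375
```

A moment of -0.6 N m shows it is against the stop. I'll relax the turn, withdraw and look from midway between the screws.

Emit:
{"method": "jog_arm", "body": {
  "targets": [
    [[0,0,0],[0,0,-1],0],
    [[0,0,-0.5],[0,0,-1],0],
    [[0,0,-1.2],[0,0,-1],0],
    [[0,0,-2.2],[0,0,-1.5],0],
    [[0,0,-2.2],[0,0,-1.5],0]
  ]
}}

```text
time: 9.0
tool_pos: [0.5679, 0.176, 0.2179]
tool_rot: [0.237, 0.96, 0.146, -0.017]
contact_force: [0.0, 0.8, -1.5]
gripper_width: 0.205
grasp_force: 59.5
```

Run:
```python
from h import *
r,l,e,dn,n=screws()
print(jog((r+l)/2+.145*n,slotframe(.1)),state()["contact_force"])
```

```text
(array([ 2.29,  0.54, -0.01]), array([ 0.04, -0.04, -8.85])) [ 0.04145752  0.81990076 -1.49274545]
```

Emit:
{"method": "jog_arm", "body": {
  "targets": [
    [[1,0.3,0],[0.04,-0.04,-8.85],0],
    [[2.29,0.54,0],[0.04,-0.04,-8.85],0],
    [[2.29,0.54,0],[0.04,-0.04,-8.85],0],
    [[2.29,0.54,0],[0.04,-0.04,-8.85],0],
    [[2.29,0.54,0],[0.04,-0.04,-8.85],0],
    [[2.29,0.54,0],[0.04,-0.04,-8.85],0],
    [[2.29,0.54,0],[0.04,-0.04,-8.85],0],
    [[2.29,0.54,0],[0.04,-0.04,-8.85],0]
  ]
}}

```text
time: 10.0
tool_pos: [0.6247, 0.1784, 0.2134]
tool_rot: [0.18, 0.699, 0.674, -0.157]
contact_force: [0.2, -0.5, -2.7]
gripper_width: 0.203
grasp_force: 59.4
```

```bash
cat > ortho.py <<'E'
from h import *
import sys
im,d,C,K,D=grab("wrist",sys.argv[1]); z=np.load("pics/ortho.npz"); o,e,dn,n=[z[k] for k in("o","e","dn","n")]
us=np.arange(-90,90,.25)/1000; vs=np.arange(-45,45,.25)/1000
G=o+us[None,:,None]*e+vs[:,None,None]*dn
uv=proj(G.reshape(-1,3),C,K,D).astype(np.float32).reshape(len(vs),len(us),2)
cv2.imwrite("pics/%s_o.png"%sys.argv[1],cv2.remap(im,uv[...,0],uv[...,1],cv2.INTER_CUBIC)[...,::-1])
W=cloud(d,C,K,D); T=toolT(); L=(W-T[:3,3])@T[:3,:3]
for x0,x1 in((22,30),(30,37)):
    m=(L[...,0]>x0/1e3)&(L[...,0]<x1/1e3)&(L[...,2]>-.05)&(L[...,2]<.02)&(abs(L[...,1])<.02)&(im.max(2)<70)
    P=L[m]; t=P[P[:,2]<np.percentile(P[:,2],30)+.004]
    print("handle y",np.percentile(t[:,1],[1,99]).round(4),"ztop",np.percentile(t[:,2],[5,50]).round(4))
r,l,e,dn,n=screws()
print(jog(l+(.091+.011)*n,slotframe(.24)))
E
python3 ortho.py w4
```

```text
handle y [-0.0105  0.0064] ztop [-0.0324 -0.0312]
handle y [-0.0103  0.0062] ztop [-0.0322 -0.0309]
(array([0.23, 2.53, 1.49]), array([-0.05,  0.02,  1.01]))
```

View pics/w4_o.png

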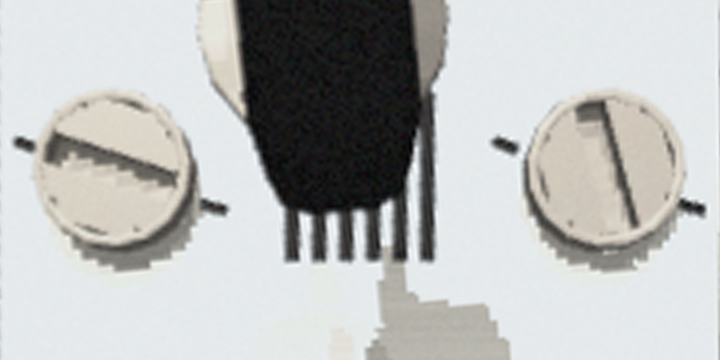

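The right screw's slot, from (58,137) to (175,180), lies along its marks, so it is home. The left slot at (605,168) is unchanged. Going to the left screw.

Emit:
{"method": "jog_arm", "body": {
  "targets": [
    [[0.1,1.3,0],[0,0,1],0],
    [[0.2,2.6,0.7],[0,0,1],0],
    [[0.2,2.6,1.3],[0,0,1],0],
    [[0.2,2.6,1.5],[0,0,1],0],
    [[0.2,2.6,1.5],[0,0,1],0],
    [[0.2,2.6,1.5],[0,0,1],0]
  ]
}}

```text
time: 10.8
tool_pos: [0.6909, 0.1644, 0.1821]
tool_rot: [0.191, 0.743, 0.625, -0.143]
contact_force: [-0.7, -0.1, -2.1]
gripper_width: 0.199
grasp_force: 59.5
```

```bash
python3 chk.py 1 0.24
```

```text
tip rel slot (tool mm) [ -0.9  -0.4 -12.5] rot to slot [-0.03  0.02  0.03]
F tool [ 0.8 -0.9  1.9] M [0.1  0.37 0.04] [ 0.31  0.38  1.37 -0.47  1.52  0.53] 10.8
```

Emit:
{"method": "jog_arm", "body": {
  "targets": [
    [[0,0,0.3],[0,0,0],0],
    [[0,0,0.5],[0,0,0],0],
    [[0,0,0.62],[0,0,0],0],
    [[0,0,0.72],[0,0,0],0],
    [[0,0,0.72],[0,0,0],0]
  ]
}}

```text
time: 11.42
tool_pos: [0.6918, 0.1557, 0.1654]
tool_rot: [0.191, 0.743, 0.625, -0.144]
contact_force: [0.9, 1.4, 0.8]
gripper_width: 0.201
grasp_force: 60.0
```

```bash
python3 chk.py 1 0.24
```

```text
tip rel slot (tool mm) [-0.9 -0.1  6.4] rot to slot [-0.03  0.02  0.03]
F tool [ 1.   0.7 -1.4] M [-0.07  0.31  0.04] [ 0.29  0.39  1.39 -0.47  1.5   0.53] 11.425
```

Emit:
{"method": "jog_arm", "body": {
  "targets": [
    [[0,0,0],[0,0,1.2],0],
    [[0,0,0],[0,0,2.4],0],
    [[0,0,0],[0,0,3.6],0],
    [[0,0,0],[0,0,4.8],0],
    [[0,0,0],[0,0,6],0],
    [[0,0,0],[0,0,7.2],0],
    [[0,0,0],[0,0,8.2],0],
    [[0,0,0],[0,0,8.6],0]
  ]
}}

```text
time: 12.42
tool_pos: [0.6915, 0.1557, 0.1654]
tool_rot: [0.239, 0.966, 0.095, -0.011]
contact_force: [-0.1, 1.1, 0.2]
gripper_width: 0.204
grasp_force: 60.1
```

```bash
python3 chk.py 1 1.25
```

```text
tip rel slot (tool mm) [ 1.1 -0.4  6.4] rot to slot [ 0.01  0.04 -1.35]
F tool [ 0.1 -0.9 -0.7] M [ 0.26  0.04 -0.28] [ 0.29  0.39  1.39 -0.47  1.5   1.74] 12.425
```

Emit:
{"method": "jog_arm", "body": {
  "targets": [
    [[0,0,0],[0,0,0.4],0],
    [[0,0,0],[0,0,0.7],0],
    [[0,0,0],[0,0,0.7],0]
  ]
}}

```text
time: 12.8
tool_pos: [0.6915, 0.1558, 0.1654]
tool_rot: [0.239, 0.97, 0.049, 0.0]
contact_force: [0.2, 0.4, 2.2]
gripper_width: 0.201
grasp_force: 60.4
```

```bash
python3 chk.py 1 1.25
```

```text
tip rel slot (tool mm) [ 1.2 -0.6  6.4] rot to slot [ 0.01  0.04 -2.02]
F tool [ 0.2  0.7 -2.1] M [ 0.22 -0.07 -0.68] [ 0.29  0.39  1.39 -0.47  1.5   1.83] 12.8
```

Same torque, so it is against the stop. I'll back off, withdraw and check.

Emit:
{"method": "jog_arm", "body": {
  "targets": [
    [[0,0,0],[0,0,-1],0],
    [[0,0,-0.5],[0,0,-1],0],
    [[0,0,-1.2],[0,0,-1],0],
    [[0,0,-2.4],[0,0,-1.5],0],
    [[0,0,-2.4],[0,0,-1.5],0]
  ]
}}

```text
time: 13.42
tool_pos: [0.6917, 0.1852, 0.2227]
tool_rot: [0.237, 0.96, 0.149, -0.021]
contact_force: [-0.6, -0.1, -0.8]
gripper_width: 0.201
grasp_force: 59.7
```

Run:
```python
from h import *
r,l,e,dn,n=screws()
print(jog((r+l)/2+.155*n,slotframe(.1)))
```

```text
(array([-2.52, -0.69, -0.24]), array([ 0.01, -0.  , -8.8 ]))
```

Emit:
{"method": "jog_arm", "body": {
  "targets": [
    [[-1,-0.3,-0.25],[0,0,-8.8],0],
    [[-2.5,-0.7,-0.25],[0,0,-8.8],0],
    [[-2.5,-0.7,-0.25],[0,0,-8.8],0],
    [[-2.5,-0.7,-0.25],[0,0,-8.8],0],
    [[-2.5,-0.7,-0.25],[0,0,-8.8],0],
    [[-2.5,-0.7,-0.25],[0,0,-8.8],0],
    [[-2.5,-0.7,-0.25],[0,0,-8.8],0],
    [[-2.5,-0.7,-0.25],[0,0,-8.8],0]
  ]
}}

```text
time: 14.42
tool_pos: [0.6247, 0.1835, 0.2225]
tool_rot: [0.18, 0.699, 0.674, -0.157]
contact_force: [-0.5, 0.7, -1.5]
gripper_width: 0.198
grasp_force: 59.6
```

```bash
python3 ortho.py w5
```

```text
handle y [-0.0105  0.0064] ztop [-0.0322 -0.031 ]
handle y [-0.0104  0.0062] ztop [-0.0321 -0.0309]
(array([0.21, 2.53, 1.91]), array([-0.05,  0.02,  1.01]))
```

View pics/w5_o.png

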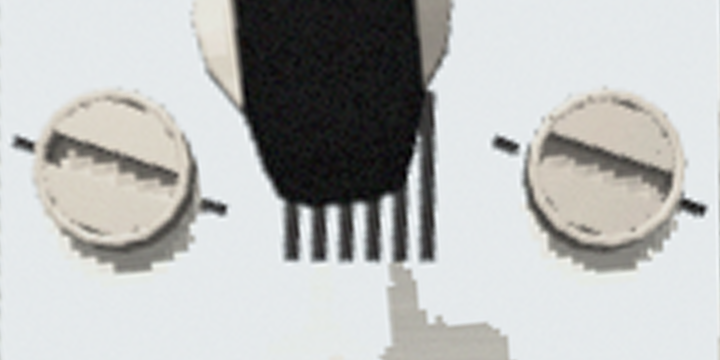

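Both slots, (58,137)-(175,180) and (553,137)-(670,177), lie along their marks, so both are home. Now back over the stand, lifting first.

Run:
```python
from h import *
print(jog(np.array([.4998,-.2526,.282]),frame(np.radians(14.8),np.array([0,0,1.]))))
```

```text
(array([-16.76,  -4.44,   5.86]), array([2.45, 2.77, 8.96]))
```

Emit:
{"method": "jog_arm", "body": {
  "targets": [
    [[0,0,-2.2],[0,0,0],0],
    [[-3,-1,-0.8],[2.45,2.77,8.96],0],
    [[-16.76,-4.44,5.86],[2.45,2.77,8.96],0],
    [[-16.76,-4.44,5.86],[2.45,2.77,8.96],0],
    [[-16.76,-4.44,5.86],[2.45,2.77,8.96],0],
    [[-16.76,-4.44,5.86],[2.45,2.77,8.96],0],
    [[-16.76,-4.44,5.86],[2.45,2.77,8.96],0],
    [[-16.76,-4.44,5.86],[2.45,2.77,8.96],0]
  ]
}}

```text
time: 15.48
tool_pos: [0.5105, -0.2152, 0.2821]
tool_rot: [0.005, 0.989, 0.144, -0.004]
contact_force: [2.1, -1.1, -0.7]
gripper_width: 0.2
grasp_force: 59.7
```

Run:
```python
from h import *
print(toolT().round(4),jog(np.array([.4998,-.2526,.282]),frame(np.radians(14.8),np.array([0,0,1.]))))
```

```text
[[ 0.9582  0.2859 -0.0069  0.5105]
 [ 0.2858 -0.9582 -0.0116 -0.2152]
 [-0.0099  0.0092 -0.9999  0.2821]
 [ 0.      0.      0.      1.    ]] (array([-0.84,  1.31,  0.02]), array([0.07, 0.07, 0.23]))
```

Emit:
{"method": "jog_arm", "body": {
  "targets": [
    [[-0.84,1.31,0],[0.07,0.07,0.23],0],
    [[-0.84,1.31,0],[0.07,0.07,0.23],0],
    [[-0.84,1.31,0],[0.07,0.07,0.23],0]
  ]
}}

```text
time: 15.85
tool_pos: [0.5009, -0.2504, 0.2821]
tool_rot: [-0.0, 0.991, 0.132, -0.001]
contact_force: [0.8, 0.1, -1.6]
gripper_width: 0.2
grasp_force: 59.8
```

Run:
```python
from h import *
im,d,C,K,D=grab("wrist","w6"); T=toolT(); print(T.round(4))
def orth(im,C,K,D,z):
    xs=np.arange(.44,.56,.0004); ys=np.arange(-.19,-.31,-.0004)
    G=np.stack(np.broadcast_arrays(xs[None,:],ys[:,None],z),-1)
    uv=proj(G.reshape(-1,3),C,K,D).astype(np.float32).reshape(len(ys),len(xs),2)
    o=cv2.remap(im,uv[...,0],uv[...,1],cv2.INTER_CUBIC)
    c=(int((.4998-.44)/.0004),int((.19-.2526)/-.0004)); cv2.circle(o,c,3,(255,0,0),1); return o
s=grab("scene","s6"); o1=orth(im,C,K,D,.07); z=np.load("pics/w2.npz"); o2=orth(z["im"],z["C"],z["K"],z["D"],.07)
a=cv2.resize(s[0][110:220,330:430],(300,330),interpolation=cv2.INTER_CUBIC)[:300]
cv2.imwrite("pics/st6.png",np.hstack([o1[:300,:300],a[:300]])[...,::-1])
```

```text
[[ 9.647e-01  2.632e-01 -2.400e-03  5.012e-01]
 [ 2.632e-01 -9.647e-01 -3.000e-04 -2.499e-01]
 [-2.400e-03 -4.000e-04 -1.000e+00  2.822e-01]
 [ 0.000e+00  0.000e+00  0.000e+00  1.000e+00]]
```

View pics/st6.png

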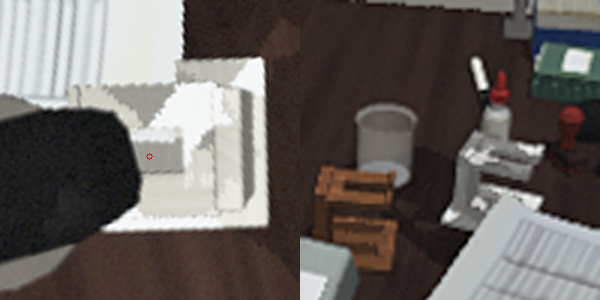

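The ortho (0.4 mm/px) shows the empty notch from (135,130) to (183,172), opening to -x. Its middle is at about (0.497, -0.251), so the original pose still holds. I'll shift by (-2, -2) mm and lower.

Emit:
{"method": "jog_arm", "body": {
  "targets": [
    [[-0.1,0.06,0],[0,0,0],0],
    [[-0.1,0.06,1.5],[0,0,0],0],
    [[-0.1,0.06,3],[0,0,0],0],
    [[-0.1,0.06,4],[0,0,0],0],
    [[-0.1,0.06,5],[0,0,0],0],
    [[-0.1,0.06,6],[0,0,0],0],
    [[-0.1,0.06,6.5],[0,0,0],0],
    [[-0.1,0.06,6.5],[0,0,0],0]
  ]
}}

```text
time: 16.95
tool_pos: [0.4983, -0.2522, 0.1191]
tool_rot: [-0.0, 0.991, 0.133, -0.002]
contact_force: [-0.1, 0.0, -1.4]
gripper_width: 0.202
grasp_force: 59.6
```

Run:
```python
from h import *
print(toolT().round(4),state()["contact_force"])
```

```text
[[ 9.646e-01  2.636e-01 -3.700e-03  4.983e-01]
 [ 2.636e-01 -9.646e-01  5.000e-04 -2.522e-01]
 [-3.500e-03 -1.400e-03 -1.000e+00  1.191e-01]
 [ 0.000e+00  0.000e+00  0.000e+00  1.000e+00]] [-0.05001723  0.03804596 -1.43677549]
```

The key is in the notch with no contact and 10 mm left to go. I'll lower it to the seat.

Emit:
{"method": "jog_arm", "body": {
  "targets": [
    [[0,0,0.2],[0,0,0],0],
    [[0,0,0.35],[0,0,0],0],
    [[0,0,0.42],[0,0,0],0],
    [[0,0,0.42],[0,0,0],0]
  ]
}}

```text
time: 17.45
tool_pos: [0.4986, -0.253, 0.1095]
tool_rot: [0.0, 0.991, 0.133, -0.001]
contact_force: [0.4, -0.6, -1.0]
gripper_width: 0.199
grasp_force: 59.6
```

Emit:
{"method": "jog_arm", "body": {
  "targets": [
    [[0,0,0.05],[0,0,0],0],
    [[0,0,0.08],[0,0,0],0],
    [[0,0,0.08],[0,0,0],0]
  ]
}}

```text
time: 17.82
tool_pos: [0.4989, -0.2531, 0.1092]
tool_rot: [0.0, 0.991, 0.133, -0.001]
contact_force: [-3.6, 2.0, 6.7]
gripper_width: 0.203
grasp_force: 60.7
```

It is seated: height and force match the start. Releasing and going straight up.

Emit:
{"method": "jog_arm", "body": {
  "targets": [
    [[0,0,0],[0,0,0],40],
    [[0,0,0],[0,0,0],100],
    [[0,0,0],[0,0,0],100],
    [[0,0,0],[0,0,0],100],
    [[0,0,0],[0,0,0],100],
    [[0,0,-1.5],[0,0,0],100],
    [[0,0,-3.5],[0,0,0],100],
    [[0,0,-4.5],[0,0,0],100]
  ]
}}

```text
time: 18.82
tool_pos: [0.4999, -0.2536, 0.2235]
tool_rot: [0.002, 0.991, 0.133, 0.001]
contact_force: [0.2, -0.2, 0.1]
gripper_width: 0.997
grasp_force: 0.0
```

Run:
```python
from h import *
im,d,C,K,D=grab("wrist","w7"); W=cloud(d,C,K,D)
r=np.hypot(W[...,0]-.494,W[...,1]+.252)<.09
m=(r&(W[...,2]>.125)&(W[...,2]<.16)).astype(np.uint8)
k,l,st,_=cv2.connectedComponentsWithStats(m); P=W[l==1+st[1:,4].argmax()]
A=np.c_[P[:,:2]-P[:,:2].mean(0),np.ones(len(P))]; t=P[:,2]>.136; c=np.linalg.lstsq(A[t],P[t,2],rcond=None)[0]
print(cv2.minAreaRect((P[t][:,:2]*1000).astype(np.float32)),np.median(P[t,2]),"slope",c.round(3))
s=grab("side","sd7"); s2=grab("scene","s7")
cv2.imwrite("pics/end.png",np.hstack([cv2.resize(s[0][200:300,280:400],(360,300)),cv2.resize(s2[0][110:220,230:430],(420,300))])[...,::-1])
print(state()["time"],state()["contact_force"])
```

```text
((498.58660888671875, -252.91343688964844), (74.6568374633789, 17.729122161865234), 15.04938793182373) 0.14032508229936186 slope [-0.002 -0.01   0.14 ]
18.975 [ 0.05002348  0.35070887 -0.2053085 ]
```

View pics/end.png

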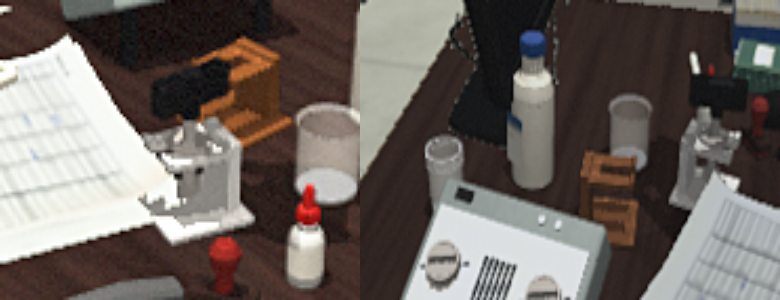

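The key hangs level in its stand at (195,150) in the side crop, at the same height as at the start, and the gripper is clear. Handing in.

```bash
python3 -c "
from plant import *
print(job_done())"
```

```text
the job is handed in; nothing more can be done
None
```

I turned both screws to their stops (slots in line with their marks in the last close view), hung the key back upright in its stand, let go, and handed the job in at about 19 s; no verdict was shown.

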